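Release a push-fit dispenser spout with the fork key

TASK

The drinking-chocolate tap's steel spout has to come off for its nightly soak. It sits in a push-fit fitting under a bridge plate: slide the black forked release key in under the bridge, its tines either side of the tube, and push it home firmly but without forcing it, until the collet ring is held right down; then draw the spout straight up out of the fitting without wrenching it and stand it, foot down, in the steel soaking beaker, setting it down rather than dropping it. Leave the key wedged in so that a fresh spout can go straight in, and leave the other things on the counter alone.

Things in the scene. Friction and masses are not known exactly. Their poses are not given: they have to be found in the camera images.
- dispenser: Drinking-chocolate tap fixed to the counter: steel housing 130x116x60 mm. Origin at counter height on the vertical axis of the fitting; -x is its front (drip tray 12 mm high, reaching 146 mm), z up. On this axis a grey fitting 35 mm across rises to 97 mm, then the white collet ring, 34 mm across, its flat top at 110 mm when at rest.
- bridge_mid (a point): Point on the fitting's axis 116 mm above the counter, axes as the tap's. Round it a steel bridge plate, 40 mm along y, 86 mm along x, 5 mm thick, with a 22 mm square hole for the tube, on two studs at x = +-34 mm (tops at 136 mm). The key goes under it along y, from either side. Its underside is 0 to 6 mm above this point, different on every tap and not measured: feel for it.
- ring_rest (a point): Centre of the collet ring's flat top when nothing presses it, 110 mm above the counter; a fixed point, it does not follow the ring. The ring can be pressed 4 mm down to a hard stop, spring 3 N at rest to 6 N fully down. It draws four teeth out of a groove in the tube: only within the last 0.8 mm of its travel is the tube free, otherwise it locks after 2 mm of lift.
- spout: Steel spout upright in the fitting: 15 mm tube, 107 mm tall, 0.13 kg. Origin at the centre of its foot (64 mm above the counter while seated), z up along the tube, nozzle to its own -x (11 mm thick, reaches 56 mm, 74 to 97 mm above the foot). The foot must rise 65 mm to clear the bridge. When free, the pull is about 4 N of seal friction plus the weight.
- spout_head (a point): Middle of the spout's round grip head (24 mm across, 33 mm tall), 88.5 mm above the foot, axes as the spout's. Grip it with the fingers closing along its y, across the nozzle.
- release_key: Black plastic forked key, 0.09 kg, standing flat on the counter at first. Origin at its underside below the middle of the handle; +x to the tine tips, z up. Base block x = -26 to 36 mm, 38 mm wide, 18 mm thick. Upright handle at x = 0: 30 mm along x, 14 mm along y, z = 18 to 78 mm (cap 17 mm wide over the top 5 mm).
- key_grip (a point): Middle of the key's handle, 52 mm above its underside, axes as the key's. Grip across y. Once wedged under the bridge the key stays by itself; sliding it in takes 3 to 8 N, rising steeply when the ring is hard down, somewhere between 90 and 50 mm from the fitting's axis to this point, depending on the bridge's height. About 10 N of push is firm; over 13 N may crush the collet.
- key_tip (a point): Between the tips of the two tines, on their flat top, 108 mm ahead of the handle and 18 mm above the key's underside; axes as the key's. Slot between the tines 19 mm wide (24 at the tips), 72 mm deep, 38 mm over both. Their top is flat; the underside slopes, so a tine is 3 mm thick at the tip and 18 mm at the root (0.2 mm per mm): the flat top runs against the bridge, the slope presses the ring.
- beaker: Steel soaking beaker, loose, 66 mm across the rim, narrower at its foot, 65 mm high, open at the top, inner floor about 4 mm up. Origin at the centre of its underside, z up. 0.35 kg.
- sample_dish: Small white tasting dish, 67 mm across, 15 mm high; bystander. Origin at the centre of its underside.
- pick_cup: Glass with wooden picks, 47 mm across, 96 mm high; bystander. Origin at the centre of its underside.
- spread_jar: Glass jar with black lid, 62 mm across, 78 mm high; bystander. Origin at the centre of its underside.
- drum: Round paper box, 73 mm across, 44 mm high, behind the tap; bystander. Origin at the centre of its underside.
- bottle: Water bottle, 65 mm across, 207 mm high, at the back right; bystander. Origin at the centre of its underside.
- canister: White card canister, 83 mm across, 98 mm high, on the left; bystander. Origin at the centre of its underside.

How it is judged:
On the way, in this order (a step that is already met when the one before it is completed fails the run):
1. the key is wedged between bridge and ring, the spout still in the fitting (contact force between release_key and dispenser above 7 N and horizontal distance between key_grip and dispenser below 0.095 m and contact force between the fingers and dispenser below 0.5 N and z of spout in the frame of dispenser below 0.07 m), for 0.3 s.
2. the spout is drawn up out of the fitting, clear of the bridge, with the key still wedged in (contact force between release_key and dispenser above 7 N and horizontal distance between key_grip and dispenser below 0.095 m and z of spout in the frame of dispenser above 0.126 m), for 0.1 s.
At the end, for the whole second after the job is handed in: The spout rests foot down in the upright beaker (foot within 28 mm of its axis and 22 mm of its underside, leaning under 40 degrees); the key is still wedged under the bridge (handle within 95 mm of the fitting's axis, at least 7 N of contact with the tap in all) (horizontal distance between spout and beaker below 0.028 m and z of spout in the frame of beaker below 0.022 m and angle between spout's own z axis and vertical below 0.7 rad and linear speed of spout below 0.02 m/s and angle between beaker's own z axis and vertical below 0.1 rad and height (world z) of beaker below 0.01 m and contact force between release_key and dispenser above 7 N and horizontal distance between key_grip and dispenser below 0.095 m); the robot touches nothing.
It fails at once if the key is rammed, crushing the collet: more than 38 N between key and tap in all (bridge and ring together) (contact force between release_key and dispenser above 38 N).
It fails at once if the spout is wrenched: more than 40 N between spout and tap (about 25 N of pull; the seal's grip counts in it) (contact force between spout and dispenser above 40 N).
It fails at once if the spout is dropped: it falls freely at over 0.5 m/s (linear speed of spout above 0.5 m/s and contact force between the fingers and spout below 0.1 N).
It fails at once if the beaker is tipped over (angle between beaker's own z axis and vertical above 0.5 rad).
It fails at once if a bystander is pushed more than 40 mm (distance of any of sample_dish, pick_cup, spread_jar, drum, bottle, canister from where it was at the start of the episode above 0.04 m).
It also fails if it takes over 69 s, if anything falls off the work surface, if the arm or the gripper's body presses on something with over 40 N, if the wrist force passes 120 N, or if a joint passes its speed limit or range.

ROBOT

A 6-joint arm with a two-finger parallel gripper is mounted at the origin on a cart in front of the work surface, level with it; the furniture and walls round the work are solid. World frame = base frame: x ahead of the robot, y to its left, z up, the work surface at z = 0. Lengths are in m, angles in rad, forces in N, time in s.
With the tool pointing down it reaches from about 0.25 to 0.8 m from the base axis. Payload 3.9 kg.
Tool frame: the origin (TCP) lies between the finger pads; the fingertips stand 17 mm ahead of it and the grasp point (between the pads) lies 2 mm behind it (bot.finger_overhang is the distance from the TCP to the fingertips, in m); z points along the fingers, y is the direction in which the jaws open and shut (so a half turn about z gives the same grasp; the last joint's range is limited). The gripper opens to 85 mm and grips with 20 to 120 N. Pads are 22 mm wide; open, the fingers measure 114 mm over their backs; the gripper's body (76 mm by 85 mm) begins 54 mm behind the grasp point. The pads swing forward as they close: fully open they stand 13 mm farther back than shut.
Start: joints at [-1.11, 0.26, -0.138, 1.173, 0, 1.571], TCP at [0.233, -0.47, 0.248] pointing down, gripper open.
Joint ranges: [-2.78, 2.78], [-0.83, 1.72], [-1.28, 1.37], [-1.9, 2.12], [-1.57, 1.48], [-3.14, 3.14]. Speed limits (rad/s): [2.57, 2.57, 3.14, 3.14, 3.14, 3.14].

INTERFACE

Orientations are given as a 3x3 rotation matrix whose columns are the frame's x, y, z axes.
In Python, from station import bot gives the robot as it stands.
- The arm moves only by the tool arm_command, never from a script. Its argument "plan" is a list of rows, each an object of numbers: "fingers": the finger opening in cm, from 0 to 8.54; "tx", "ty", "tz": the shift along the tool's x, y, z in cm; "roll": the turn about the tool's z in rad. In form: [{"fingers": .., "tx": .., "ty": .., "tz": .., "roll": ..}, ...]. A call has 1 to 12 rows; each row shifts and turns the commanded pose from where the row before left it, along the tool's axes as they then stand; what a row does not reach is not made up. A row lasts 1/8 s, in which the tool goes at most 62.5 mm and 10.7 degrees, less where a joint would pass 70% of its speed; a pose out of reach is approached as far as the arm can. A call is refused whole if a number of a shift passes 6.25 or a number of a turn 0.188, either way. A call with a gripper value outside its range is refused whole. The fingers move at their own pace and stop on an object; the grip force is fixed at half the most. Time passes only in rows, so rows that do not move let the fingers close. It gives the time, the measured TCP pose, the force and the opening at its end, in the units of the state.
- bot.read_state(): the state, without advancing time (a new reading comes with each control period).
- bot.snapshot(name): name is "side" or "top"; returns the picture (480x640x3 uint8, red, green, blue); there is no depth.
- bot.calibration(name): a dict with "fov_y" (degrees; the focal length in pixels is half the picture's height over the tangent of half this angle, whatever the lens; pixels are square), "cx", "cy" (the principal point, pixels), "T" (4x4, takes a point from camera to world coordinates). Camera axes: x right, y up, looking along -z (the intrinsics and any distortion apply to the point x, -y, -z); pixel columns grow to the right and rows downward; lengths in m; the calibration is good to about 2 mm. A picture is of the moment at which its call begins. calibration takes no time and is no camera call.
- bot.close_job(): hands the job in, once; it reports no verdict.
The state is a dict: "t": time; "q": joint angles; "qvel": joint speeds; "effort": joint torques, N m; "tool_pos": TCP position; "ee_rot": TCP orientation; "ft_force": force on the tool from outside, world axes, zero at the start; "torque": the same for the moment, N m; "finger_gap": finger opening in m.
Only numpy, scipy, OpenCV 4.12 (cv2) and the standard library are available. Lean on these libraries where they do the work, as an engineer would, in place of code of your own. Each camera call takes 0.05 s, during which the arm holds its last target. There are 200 camera calls.

## Working session

There is one attempt and no reset: what is moved stays moved. The work goes in short steps, Python scripts to look and compute and a tool call to move; the robot and the scene stay as the last step left them, time stands still between calls to the robot, and variables do not carry over. Pictures are saved under pics/ and viewed, about 8 in all and at most 12, crops included, and the job is handed in when it is done.

Besides the shell and the picture viewer there is one more tool, called as a command line: name --argument value ..., lists and objects as JSON in quotes. arm_command: Moves the arm, as the interface text tells. Its arguments: {"type":"object","properties":{"plan":{"type":"array"}},"required":["plan"]}

```bash
mkdir -p pics; ls
python3 - <<'E'
from station import bot
import cv2
for n in("side","top"):
    cv2.imwrite(f"pics/{n}0.png",bot.snapshot(n)[:,:,::-1]); print(n,bot.calibration(n))
print(bot.read_state())
E
```

```text
pics
side {'fov_y': 49.566523160068584, 'cx': 308.2127206159104, 'cy': 233.00295443798262, 'T': array([[-0.96036145,  0.17713527, -0.21524168,  0.29520583],
       [-0.27873695, -0.60077807,  0.74924723,  0.91528913],
       [ 0.00340563,  0.77954397,  0.62633825,  0.76900223],
       [ 0.        ,  0.        ,  0.        ,  1.        ]])}
top {'fov_y': 49.502537542405896, 'cx': 323.61707915694205, 'cy': 241.63219350899115, 'T': array([[-0.01070738,  0.98812901, -0.15325274,  0.33216857],
       [-0.99993212, -0.01128481, -0.00289847,  0.13033845],
       [-0.00459349,  0.1532113 ,  0.98818277,  1.29208696],
       [ 0.        ,  0.        ,  0.        ,  1.        ]])}
{'t': 0.1, 'q': array([-1.10996423e+00,  2.60617691e-01, -1.39235262e-01,  1.17270936e+00,
        5.96286323e-06,  1.57075640e+00]), 'qvel': array([-0.00057875, -0.00066603,  0.00384718, -0.00214904, -0.0005798 ,
        0.0001726 ]), 'effort': array([ 1.35375769e-03, -4.06510198e+01,  2.54526758e+01,  1.00950742e-02,
        1.70759613e-04,  5.38397167e-07]), 'tool_pos': array([ 0.23320625, -0.46971001,  0.24755027]), 'ee_rot': array([[ 8.95665032e-01,  4.44728617e-01, -7.79981339e-04],
       [ 4.44729301e-01, -8.95663630e-01,  1.58441406e-03],
       [ 6.03335581e-06, -1.76598482e-03, -9.99998441e-01]]), 'ft_force': array([-0.68789858, -0.11501607,  0.04170042]), 'torque': array([ 0.00891663,  0.00333769, -0.02971553]), 'finger_gap': 0.08537841141611711}
```

View pics/side0.png

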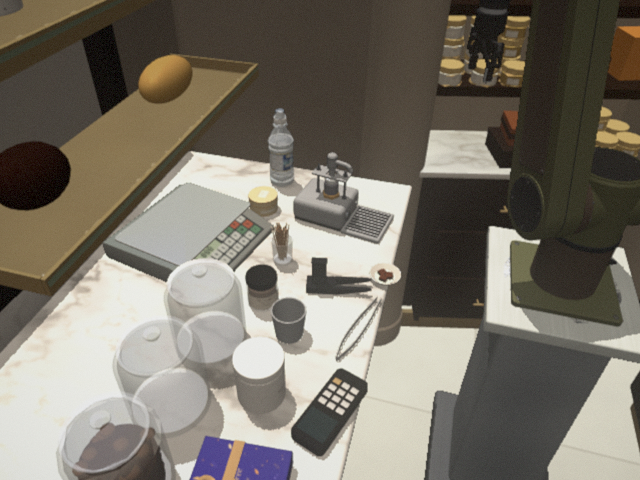

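View pics/top0.png

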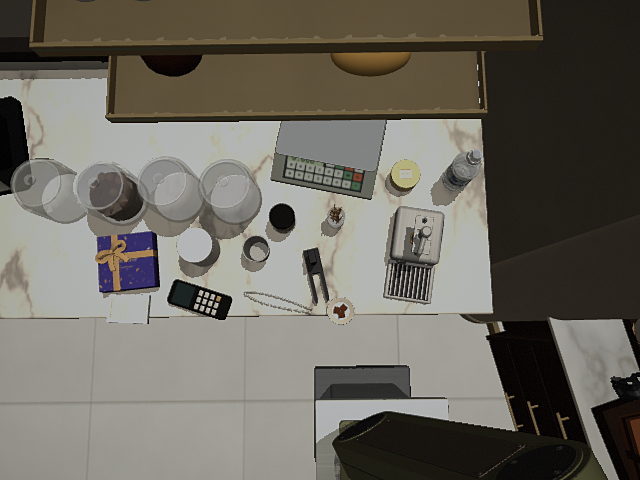

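The side view shows the tap at (330,195), the key at (319,268) with tines to (372,285), and the beaker at (289,320). In the top view the tap is at (418,235), the key handle at (312,260) and the beaker at (256,250). I'll zoom in.

Run:
```python
import cv2,numpy as np
a=cv2.imread("pics/top0.png")[195:315,235:455]
b=cv2.imread("pics/side0.png")[145:345,260:420]
a=cv2.resize(a,None,fx=3.6,fy=3.6,interpolation=cv2.INTER_CUBIC);cv2.imwrite("pics/topz.png",a)
b=cv2.resize(b,None,fx=3,fy=3,interpolation=cv2.INTER_CUBIC);cv2.imwrite("pics/sidez.png",b)
```

```text
(no output)
```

View pics/topz.png

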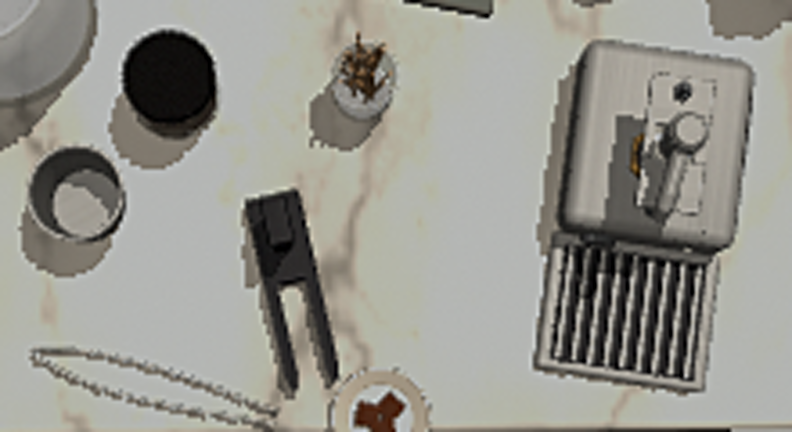

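View pics/sidez.png

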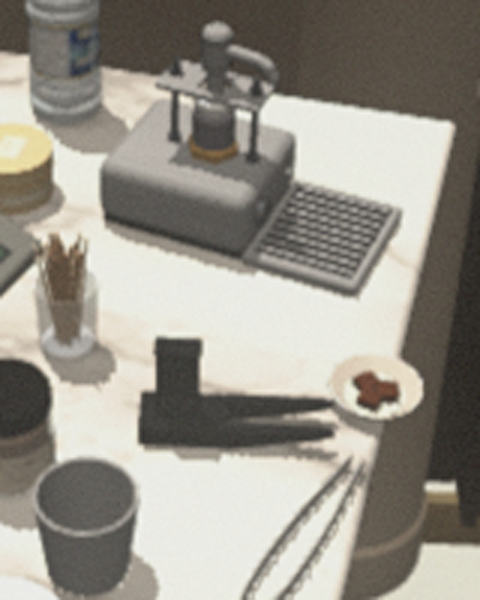

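The zooms show the head top at top-zoom (690,130) / side-zoom (216,30), the rear stud at (683,92) / (176,68), and the key from its rear edge at (271,194) to the tips at (310,388). The beaker rim is at (77,194).

```bash
cat > h.py <<'E'
import numpy as np
from station import bot
C={n:bot.calibration(n) for n in("side","top")}
def ray(n,p):
    c=C[n];f=240/np.tan(np.radians(c["fov_y"])/2)
    d=np.array([(p[0]-c["cx"])/f,-(p[1]-c["cy"])/f,-1.]);return c["T"][:3,3],c["T"][:3,:3]@d
def pl(n,p,z):
    o,d=ray(n,p);return o+d*(z-o[2])/d[2]
def tri(pt,ps):
    A=[];b=[]
    for n,p in(("top",pt),("side",ps)):
        o,d=ray(n,p);d=d/np.linalg.norm(d);P=np.eye(3)-np.outer(d,d);A.append(P);b.append(P@o)
    return np.linalg.lstsq(np.vstack(A),np.hstack(b),rcond=None)[0]
E
cat > z.py <<'E'
T=lambda x,y:(x/3.6+235-.36,y/3.6+195-.36)
S=lambda x,y:(x/3+260-.33,y/3+145-.33)
E
python3 - <<'E'
from h import *;from z import *
np.set_printoptions(precision=4,suppress=True)
P=lambda k,v:print(k,v)
P("head top",(pl("top",T(690,130),.171),pl("side",S(216,30),.171)))
P("rear stud",(pl("top",T(683,92),.136),pl("side",S(176,66),.136)))
P("front stud side",pl("side",S(258,84),.136))
P("nozzle end top",pl("top",T(655,213),.155)); P("noz side",pl("side",S(270,72),.150))
for p in [(560,240),(718,255),(540,368),(700,388)]: P("tray",pl("top",T(*p),.012))
for p in [(588,42),(752,60),(737,248),(562,235)]: P("housing",pl("top",T(*p),.055))
P("tips",pl("top",T(310,388),.018)); P("slotroot",pl("top",T(293,285),.018)); P("rear",pl("top",T(271,194),.018))
P("handle cap",(pl("top",T(274,208),.078),pl("side",S(179,345),.078)))
P("tips side",(pl("side",S(332,404),.018),pl("side",S(333,432),.018)))
P("beaker rim",(pl("top",T(77,194),.065),pl("side",S(86,492),.065)))
P("dish",pl("top",T(380,414),.01)); P("pick",pl("top",T(363,78),.09)); P("jar",pl("top",T(169,77),.078))
E
```

```text
head top (array([ 0.5275, -0.0909,  0.171 ]), array([ 0.5287, -0.0867,  0.171 ]))
rear stud (array([ 0.5579, -0.0944,  0.136 ]), array([ 0.5585, -0.0837,  0.136 ]))
front stud side [ 0.4921 -0.0763  0.136 ]
nozzle end top [ 0.4791 -0.0706  0.155 ]
noz side [ 0.4829 -0.0734  0.15  ]
tray [ 0.4796 -0.03    0.012 ]
tray [ 0.468  -0.1379  0.012 ]
tray [ 0.3922 -0.0137  0.012 ]
tray [ 0.3776 -0.1218  0.012 ]
housing [ 0.6088 -0.0475  0.055 ]
housing [ 0.5951 -0.1575  0.055 ]
housing [ 0.468  -0.1417  0.055 ]
housing [ 0.478 -0.026  0.055]
tips [0.3802 0.1426 0.018 ]
slotroot [0.4501 0.1535 0.018 ]
rear [0.5129 0.1681 0.018 ]
handle cap (array([0.4951, 0.1644, 0.078 ]), array([0.4877, 0.164 , 0.078 ]))
tips side (array([0.3867, 0.128 , 0.018 ]), array([0.3808, 0.1548, 0.018 ]))
beaker rim (array([0.5077, 0.2951, 0.065 ]), array([0.5104, 0.2958, 0.065 ]))
dish [0.3625 0.0954 0.01  ]
pick [0.5786 0.1053 0.09  ]
jar [0.5832 0.2332 0.078 ]
```

arm_command --plan '[{"fingers": 8.54,"tx": 0,"ty": 0,"tz": 0,"roll": -0.18},{"fingers": 8.54,"tx": 0,"ty": 0,"tz": 0,"roll": -0.18},{"fingers": 8.54,"tx": 0,"ty": 0,"tz": 0,"roll": -0.18},{"fingers": 8.54,"tx": 0,"ty": 0,"tz": 0,"roll": -0.18},{"fingers": 8.54,"tx": 0,"ty": 0,"tz": 0,"roll": -0.18},{"fingers": 8.54,"tx": 0,"ty": 0,"tz": 0,"roll": -0.18},{"fingers": 8.54,"tx": 0,"ty": 0,"tz": 0,"roll": -0.18},{"fingers": 8.54,"tx": 0,"ty": 0,"tz": 0,"roll": -0.18}]'

```text
t: 1.1
tool_pos: [0.2333, -0.4699, 0.2478]
ee_rot: [[-0.33, 0.944, -0.001], [0.944, 0.33, 0.001], [0.001, -0.0, -1.0]]
ft_force: [0.6, -0.4, 0.4]
finger_gap: 0.0855
```

arm_command --plan '[{"fingers": 8.54,"tx": 0,"ty": 0,"tz": 0,"roll": -0.18},{"fingers": 8.54,"tx": 0,"ty": 0,"tz": 0,"roll": -0.18},{"fingers": 8.54,"tx": 0,"ty": 0,"tz": 0,"roll": -0.18},{"fingers": 8.54,"tx": 0,"ty": 0,"tz": 0,"roll": -0.18},{"fingers": 8.54,"tx": 0,"ty": 0,"tz": 0,"roll": -0.18},{"fingers": 8.54,"tx": 0,"ty": 0,"tz": 0,"roll": -0.18},{"fingers": 8.54,"tx": 0,"ty": 0,"tz": 0,"roll": -0.18},{"fingers": 8.54,"tx": 0,"ty": 0,"tz": 0,"roll": -0.18}]'

```text
t: 2.1
tool_pos: [0.2333, -0.4699, 0.2478]
ee_rot: [[-0.979, -0.204, -0.001], [-0.204, 0.979, 0.001], [0.0, 0.001, -1.0]]
ft_force: [0.2, -0.5, 0.6]
finger_gap: 0.0858
```

```bash
cat >> h.py <<'E'
def st(tgt=None,yaw=None):
    s=bot.read_state();R=s["ee_rot"];y=np.degrees(np.arctan2(R[1,1],R[0,1]))
    print("t",s["t"],"tcp",s["tool_pos"].round(4),"yaw_y",y.round(2),"q",s["q"].round(2),"F",s["ft_force"].round(2),"M",s["torque"].round(2),"gap",round(s["finger_gap"],4))
    if tgt is not None: print("shift cm (tool)",(R.T@(np.array(tgt)-s["tool_pos"])*100).round(2))
    if yaw is not None: print("roll",round(-np.radians((yaw-y+180)%360-180),3))
E
python3 -c "
from h import *
st([.4875,.163,.16],101.2)"
```

```text
t 2.1 tcp [ 0.2333 -0.4699  0.2478] yaw_y 101.75 q [-1.11  0.26 -0.14  1.17 -0.   -1.32] F [ 0.25 -0.48  0.62] M [ 0.02 -0.03  0.06] gap 0.0858
shift cm (tool) [-37.79  56.77   8.83]
roll 0.01
```

arm_command --plan '[{"fingers": 8.54,"tx": -3.15,"ty": 4.73,"tz": 0,"roll": 0},{"fingers": 8.54,"tx": -3.15,"ty": 4.73,"tz": 0,"roll": 0},{"fingers": 8.54,"tx": -3.15,"ty": 4.73,"tz": 0,"roll": 0},{"fingers": 8.54,"tx": -3.15,"ty": 4.73,"tz": 0,"roll": 0},{"fingers": 8.54,"tx": -3.15,"ty": 4.73,"tz": 0,"roll": 0},{"fingers": 8.54,"tx": -3.15,"ty": 4.73,"tz": 0,"roll": 0},{"fingers": 8.54,"tx": -3.15,"ty": 4.73,"tz": 0,"roll": 0},{"fingers": 8.54,"tx": -3.15,"ty": 4.73,"tz": 0,"roll": 0},{"fingers": 8.54,"tx": -3.15,"ty": 4.73,"tz": 0,"roll": 0},{"fingers": 8.54,"tx": -3.15,"ty": 4.73,"tz": 0,"roll": 0},{"fingers": 8.54,"tx": -3.15,"ty": 4.73,"tz": 0,"roll": 0},{"fingers": 8.54,"tx": -3.15,"ty": 4.73,"tz": 0,"roll": 0}]'

```text
t: 3.6
tool_pos: [0.4918, 0.1628, 0.2479]
ee_rot: [[-0.98, -0.198, -0.0], [-0.198, 0.98, -0.0], [0.001, -0.0, -1.0]]
ft_force: [1.2, -0.5, 0.6]
finger_gap: 0.0854
```

```bash
python3 -c "
from h import *
st([.4875,.163,.05],101.3)"
```

```text
t 3.6 tcp [0.4918 0.1628 0.2479] yaw_y 101.43 q [ 0.32  0.25 -0.15  1.17 -0.    0.12] F [ 1.19 -0.48  0.61] M [ 0.01 -0.05  0.  ] gap 0.0854
shift cm (tool) [ 0.41  0.12 19.79]
roll 0.002
```

arm_command --plan '[{"fingers": 8.54,"tx": 0.4,"ty": 0.1,"tz": 3.8,"roll": 0},{"fingers": 8.54,"tx": 0,"ty": 0,"tz": 4,"roll": 0},{"fingers": 8.54,"tx": 0,"ty": 0,"tz": 4,"roll": 0},{"fingers": 8.54,"tx": 0,"ty": 0,"tz": 4,"roll": 0},{"fingers": 8.54,"tx": 0,"ty": 0,"tz": 4,"roll": 0},{"fingers": 8.54,"tx": 0,"ty": 0,"tz": 0,"roll": 0}]'

```text
t: 4.35
tool_pos: [0.4842, 0.16, 0.0475]
ee_rot: [[-0.98, -0.198, -0.008], [-0.198, 0.98, -0.003], [0.008, -0.001, -1.0]]
ft_force: [-0.5, -1.1, 1.2]
finger_gap: 0.0856
```

```bash
python3 -c "
from h import *
import cv2
st([.4875,.163,.05],101.3)
a=bot.snapshot('top')[195:315,235:455,::-1];b=bot.snapshot('side')[205:345,260:420,::-1]
a=cv2.resize(a,None,fx=2.2,fy=2.2);b=cv2.resize(b,None,fx=2,fy=2)
c=np.zeros((max(a.shape[0],b.shape[0]),a.shape[1]+b.shape[1],3),'uint8');c[:a.shape[0],:a.shape[1]]=a;c[:b.shape[0],a.shape[1]:]=b
cv2.imwrite('pics/g1.png',c)"
```

```text
t 4.35 tcp [0.4842 0.16   0.0475] yaw_y 101.41 q [ 0.32  0.41 -0.49  0.67 -0.    0.12] F [-0.45 -1.05  1.25] M [-0.03  0.06  0.02] gap 0.0856
shift cm (tool) [-0.38  0.23 -0.26]
roll 0.002
```

View pics/g1.png

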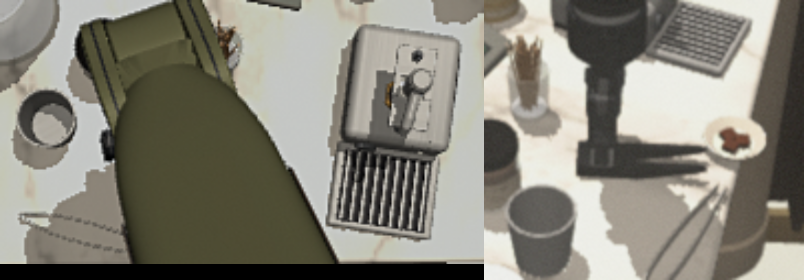

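The fingers straddle the handle, as seen at (600,120). I'll close after a small correction.

arm_command --plan '[{"fingers": 8.54,"tx": -0.3,"ty": 0.2,"tz": -0.2,"roll": 0},{"fingers": 0,"tx": 0,"ty": 0,"tz": 0,"roll": 0},{"fingers": 0,"tx": 0,"ty": 0,"tz": 0,"roll": 0},{"fingers": 0,"tx": 0,"ty": 0,"tz": 0,"roll": 0},{"fingers": 0,"tx": 0,"ty": 0,"tz": 0,"roll": 0},{"fingers": 0,"tx": 0,"ty": 0,"tz": 0,"roll": 0},{"fingers": 0,"tx": 0,"ty": 0,"tz": 0,"roll": 0},{"fingers": 0,"tx": 0,"ty": 0,"tz": 0,"roll": 0}]'

```text
t: 5.45
tool_pos: [0.4901, 0.1637, 0.0524]
ee_rot: [[-0.98, -0.198, 0.0], [-0.198, 0.98, -0.0], [-0.0, -0.0, -1.0]]
ft_force: [0.2, -0.8, 2.7]
finger_gap: 0.0135
```

arm_command --plan '[{"fingers": 0,"tx": 0,"ty": 0,"tz": -4,"roll": 0},{"fingers": 0,"tx": 0,"ty": 0,"tz": -4,"roll": 0},{"fingers": 0,"tx": 0,"ty": 0,"tz": -4,"roll": 0},{"fingers": 0,"tx": 0,"ty": 0,"tz": 0,"roll": 0},{"fingers": 0,"tx": 0,"ty": 0,"tz": 0,"roll": 0}]'

```text
t: 6.08
tool_pos: [0.4894, 0.1635, 0.1714]
ee_rot: [[-0.98, -0.198, -0.001], [-0.198, 0.98, -0.0], [0.001, -0.0, -1.0]]
ft_force: [0.2, 0.0, -1.3]
finger_gap: 0.0134
```

```bash
python3 -c "
from h import *
st([.52,.11,.17],171.8)"
```

```text
t 6.075 tcp [0.4894 0.1635 0.1714] yaw_y 101.41 q [ 0.32  0.29 -0.3   0.98  0.    0.12] F [ 0.21  0.03 -1.3 ] M [-0.02  0.04  0.02] gap 0.0134
shift cm (tool) [-1.94 -5.85  0.14]
roll -1.228
```

arm_command --plan '[{"fingers": 0,"tx": 0,"ty": 0,"tz": 0,"roll": -0.175},{"fingers": 0,"tx": 0,"ty": 0,"tz": 0,"roll": -0.175},{"fingers": 0,"tx": 0,"ty": 0,"tz": 0,"roll": -0.175},{"fingers": 0,"tx": 0,"ty": 0,"tz": 0,"roll": -0.175},{"fingers": 0,"tx": 0,"ty": 0,"tz": 0,"roll": -0.175},{"fingers": 0,"tx": 0,"ty": 0,"tz": 0,"roll": -0.175},{"fingers": 0,"tx": 0,"ty": 0,"tz": 0,"roll": -0.178},{"fingers": 0,"tx": 0,"ty": 0,"tz": 0,"roll": 0}]'

```text
t: 7.08
tool_pos: [0.4887, 0.1633, 0.1704]
ee_rot: [[-0.145, -0.989, -0.004], [-0.989, 0.145, -0.001], [0.002, 0.004, -1.0]]
ft_force: [0.5, -0.4, -0.7]
finger_gap: 0.0133
```

```bash
python3 -c "
from h import *
st([.549,.0585,.149],171.8)"
```

```text
t 7.075 tcp [0.4887 0.1633 0.1704] yaw_y 171.65 q [ 0.32  0.29 -0.3   0.98  0.   -1.1 ] F [ 0.47 -0.36 -0.74] M [-0.01 -0.03  0.01] gap 0.0133
shift cm (tool) [ 9.49 -7.49  2.13]
roll -0.003
```

arm_command --plan '[{"fingers": 0,"tx": 0,"ty": -2.5,"tz": 0,"roll": 0},{"fingers": 0,"tx": 2.2,"ty": -2.5,"tz": 0,"roll": 0},{"fingers": 0,"tx": 2.2,"ty": -2.5,"tz": 0,"roll": 0},{"fingers": 0,"tx": 2.2,"ty": 0,"tz": 0,"roll": 0},{"fingers": 0,"tx": 2.0,"ty": 0,"tz": 1.0,"roll": 0},{"fingers": 0,"tx": 0,"ty": 0,"tz": 1.0,"roll": 0},{"fingers": 0,"tx": 0,"ty": 0,"tz": 0,"roll": 0},{"fingers": 0,"tx": 0,"ty": 0,"tz": 0,"roll": 0}]'

```text
t: 8.07
tool_pos: [0.5517, 0.0685, 0.1523]
ee_rot: [[-0.142, -0.99, -0.0], [-0.99, 0.142, 0.0], [-0.0, 0.0, -1.0]]
ft_force: [0.5, -0.2, -0.8]
finger_gap: 0.0135
```

```bash
python3 -c "
from h import *
import cv2
st([.549,.0585,.149],171.8)
a=bot.snapshot('top')[195:295,340:460,::-1];b=bot.snapshot('side')[145:265,270:400,::-1]
a=cv2.resize(a,None,fx=3.6,fy=3.6,interpolation=2);b=cv2.resize(b,None,fx=2.8,fy=2.8,interpolation=2)
c=np.zeros((max(a.shape[0],b.shape[0]),a.shape[1]+b.shape[1],3),'uint8');c[:a.shape[0],:a.shape[1]]=a;c[:b.shape[0],a.shape[1]:]=b
print(a.shape,b.shape);cv2.imwrite('pics/g2.png',c)"
```

```text
t 8.075 tcp [0.5517 0.0685 0.1523] yaw_y 171.81 q [ 0.12  0.37 -0.24  0.96  0.   -1.3 ] F [ 0.52 -0.25 -0.78] M [-0.   -0.01  0.02] gap 0.0135
shift cm (tool) [1.03 0.13 0.33]
roll 0.0
(360, 432, 3) (336, 364, 3)
```

View pics/g2.png

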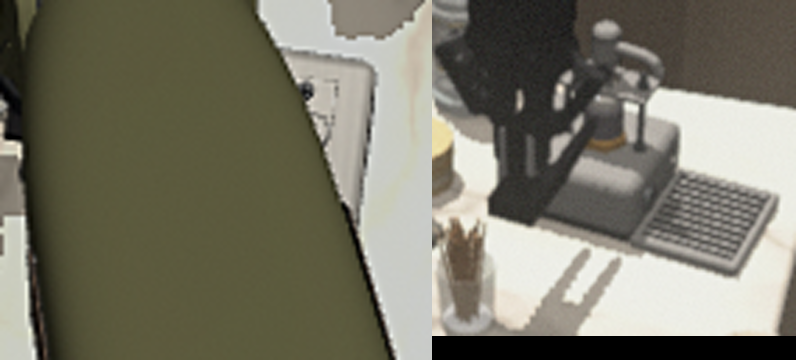

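The side view shows the tines level with and just in front of the bridge, at about (600,75); the arm hides the top view. I'll close up and lower to tine-top z of about 114.5 mm.

arm_command --plan '[{"fingers": 0,"tx": 0.5,"ty": 0.1,"tz": 0.3,"roll": 0},{"fingers": 0,"tx": 0.7,"ty": 0,"tz": 0,"roll": 0},{"fingers": 0,"tx": 0.5,"ty": 0,"tz": 0,"roll": 0},{"fingers": 0,"tx": 0,"ty": 0,"tz": 0,"roll": 0},{"fingers": 0,"tx": 0,"ty": 0,"tz": 0,"roll": 0}]'

```text
t: 8.8
tool_pos: [0.5487, 0.0511, 0.1494]
ee_rot: [[-0.143, -0.99, 0.0], [-0.99, 0.143, 0.0], [-0.0, -0.0, -1.0]]
ft_force: [-0.4, 0.3, -0.5]
finger_gap: 0.0131
```

```bash
python3 -c "
from h import *
import cv2
st([.5474,.0466,.149],171.8)
b=np.mean([bot.snapshot('side')[150:220,300:370,::-1].astype(float) for _ in range(4)],0)
b=cv2.resize(np.clip(b*1.5,0,255).astype('uint8'),None,fx=8,fy=8,interpolation=2)
cv2.imwrite('pics/g3.png',b)"
```

```text
t 8.8 tcp [0.5487 0.0511 0.1494] yaw_y 171.76 q [ 0.09  0.36 -0.26  0.95  0.   -1.33] F [-0.43  0.33 -0.49] M [-0.02  0.01 -0.  ] gap 0.0131
shift cm (tool) [0.46 0.06 0.04]
roll -0.001
```

View pics/g3.png

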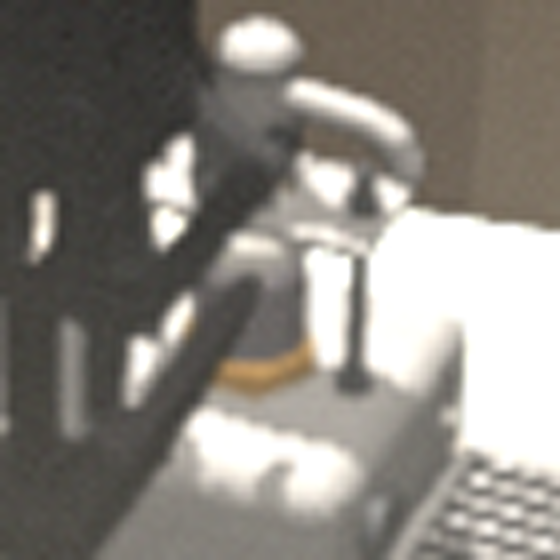

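```bash
cat >> h.py <<'E'
def proj(n,p):
    c=C[n];f=240/np.tan(np.radians(c["fov_y"])/2)
    q=c["T"][:3,:3].T@(np.array(p)-c["T"][:3,3]);return np.array([c["cx"]+f*q[0]/-q[2],c["cy"]-f*q[1]/-q[2]])
E
python3 -c "
from h import *
R=bot.read_state()['ee_rot'];o=bot.read_state()['tool_pos']-[0,0,.0524]
k=np.array([R[:2,0],[-R[1,0],R[0,0]]]) # key x,y dirs
def K(x,y,z): return o+np.r_[k[0]*x+k[1]*y,z]
Q=lambda p:((proj('side',p)-[300,150])*8+3.5).round()
for y in(-19,-12,12,19): print('tip y',y,Q(K(.108,y/1e3,.018)),'bot',Q(K(.108,y/1e3,.015)),'root',Q(K(.036,y/1e3,.018)))
for z in .171,.136,.116,.11: print('axis',z,Q([.528,-.088,z]))
e=np.array([.99,-.142,0])
for s in(-34,34):print('stud',Q(np.array([.528,-.088,.136])+e*s/1e3))
f=np.array([.142,.99,0])
for s in(-43,43):
  for u in(-20,20):print('bridge',s,u,Q(np.array([.528,-.088,.121])+e*s/1e3+f*u/1e3))
"
```

```text
tip y -19 [270. 279.] bot [270. 287.] root [170. 412.]
tip y -12 [248. 273.] bot [247. 282.] root [146. 405.]
tip y 12 [170. 254.] bot [170. 262.] root [ 66. 384.]
tip y 19 [148. 248.] bot [148. 257.] root [ 43. 378.]
axis 0.171 [260.  39.]
axis 0.136 [256. 145.]
axis 0.116 [254. 204.]
axis 0.11 [254. 222.]
stud [367. 171.]
stud [148. 119.]
bridge -43 -20 [418. 189.]
bridge -43 20 [368. 258.]
bridge 43 -20 [146. 124.]
bridge 43 20 [ 91. 190.]
```

Predicted and observed right tine tips agree: (259,280) against about (250,280). The key may be about 1–2 mm too far +x, so I'll nudge it and advance gently.

arm_command --plan '[{"fingers": 0,"tx": 0.4,"ty": 0.1,"tz": 0,"roll": 0},{"fingers": 0,"tx": 0.4,"ty": 0,"tz": 0,"roll": 0},{"fingers": 0,"tx": 0.4,"ty": 0,"tz": 0,"roll": 0},{"fingers": 0,"tx": 0,"ty": 0,"tz": 0,"roll": 0},{"fingers": 0,"tx": 0,"ty": 0,"tz": 0,"roll": 0}]'

```text
t: 9.62
tool_pos: [0.5459, 0.0394, 0.1493]
ee_rot: [[-0.143, -0.99, 0.0], [-0.99, 0.143, 0.0], [-0.0, -0.0, -1.0]]
ft_force: [0.3, 0.6, -0.7]
finger_gap: 0.013
```

arm_command --plan '[{"fingers": 0,"tx": 0.3,"ty": 0,"tz": 0,"roll": 0},{"fingers": 0,"tx": 0.3,"ty": 0,"tz": 0,"roll": 0},{"fingers": 0,"tx": 0.3,"ty": 0,"tz": 0,"roll": 0},{"fingers": 0,"tx": 0,"ty": 0,"tz": 0,"roll": 0},{"fingers": 0,"tx": 0,"ty": 0,"tz": 0,"roll": 0}]'

```text
t: 10.25
tool_pos: [0.5446, 0.0305, 0.1493]
ee_rot: [[-0.143, -0.99, 0.0], [-0.99, 0.143, 0.0], [-0.0, -0.0, -1.0]]
ft_force: [0.5, 0.6, -0.5]
finger_gap: 0.0131
```

arm_command --plan '[{"fingers": 0,"tx": 0.3,"ty": 0,"tz": 0,"roll": 0},{"fingers": 0,"tx": 0.3,"ty": 0,"tz": 0,"roll": 0},{"fingers": 0,"tx": 0.2,"ty": 0,"tz": 0,"roll": 0},{"fingers": 0,"tx": 0,"ty": 0,"tz": 0,"roll": 0},{"fingers": 0,"tx": 0,"ty": 0,"tz": 0,"roll": 0}]'

```text
t: 10.88
tool_pos: [0.5435, 0.0226, 0.1493]
ee_rot: [[-0.143, -0.99, 0.0], [-0.99, 0.143, 0.0], [-0.0, -0.0, -1.0]]
ft_force: [0.6, 0.8, -0.4]
finger_gap: 0.0134
```

arm_command --plan '[{"fingers": 0,"tx": 0,"ty": 0,"tz": -0.1,"roll": 0},{"fingers": 0,"tx": 0,"ty": 0,"tz": 0,"roll": 0}]'

```text
t: 11.12
tool_pos: [0.5435, 0.0227, 0.1504]
ee_rot: [[-0.143, -0.99, 0.0], [-0.99, 0.143, 0.0], [-0.0, -0.0, -1.0]]
ft_force: [0.1, -0.2, -0.5]
finger_gap: 0.0134
```

arm_command --plan '[{"fingers": 0,"tx": 0,"ty": 0,"tz": -0.1,"roll": 0},{"fingers": 0,"tx": 0,"ty": 0,"tz": 0,"roll": 0}]'

```text
t: 11.38
tool_pos: [0.5435, 0.0226, 0.1514]
ee_rot: [[-0.143, -0.99, 0.0], [-0.99, 0.143, 0.0], [-0.0, -0.0, -1.0]]
ft_force: [-0.4, -0.4, -1.7]
finger_gap: 0.0134
```

arm_command --plan '[{"fingers": 0,"tx": 0,"ty": 0,"tz": -0.1,"roll": 0},{"fingers": 0,"tx": 0,"ty": 0,"tz": 0,"roll": 0}]'

```text
t: 11.62
tool_pos: [0.5432, 0.0226, 0.1519]
ee_rot: [[-0.143, -0.99, -0.001], [-0.99, 0.143, 0.0], [-0.0, 0.001, -1.0]]
ft_force: [1.4, -0.4, -4.3]
finger_gap: 0.0136
```

arm_command --plan '[{"fingers": 0,"tx": 0,"ty": 0,"tz": -0.1,"roll": 0},{"fingers": 0,"tx": 0,"ty": 0,"tz": 0,"roll": 0}]'

```text
t: 11.88
tool_pos: [0.5431, 0.0224, 0.1527]
ee_rot: [[-0.143, -0.99, -0.001], [-0.99, 0.143, -0.0], [0.0, 0.001, -1.0]]
ft_force: [1.0, -2.4, -8.4]
finger_gap: 0.0132
```

arm_command --plan '[{"fingers": 0,"tx": 0,"ty": 0,"tz": 0.15,"roll": 0},{"fingers": 0,"tx": 0,"ty": 0,"tz": 0,"roll": 0},{"fingers": 0,"tx": 0.3,"ty": 0,"tz": 0,"roll": 0},{"fingers": 0,"tx": 0.3,"ty": 0,"tz": 0,"roll": 0},{"fingers": 0,"tx": 0,"ty": 0,"tz": 0,"roll": 0},{"fingers": 0,"tx": 0,"ty": 0,"tz": 0,"roll": 0}]'

```text
t: 12.62
tool_pos: [0.5427, 0.0165, 0.152]
ee_rot: [[-0.143, -0.99, 0.0], [-0.99, 0.143, -0.0], [0.0, -0.0, -1.0]]
ft_force: [-0.8, -0.1, -0.7]
finger_gap: 0.0136
```

arm_command --plan '[{"fingers": 0,"tx": 0.3,"ty": 0,"tz": 0,"roll": 0},{"fingers": 0,"tx": 0.3,"ty": 0,"tz": 0,"roll": 0},{"fingers": 0,"tx": 0,"ty": 0,"tz": 0,"roll": 0},{"fingers": 0,"tx": 0,"ty": 0,"tz": 0,"roll": 0}]'

```text
t: 13.12
tool_pos: [0.5417, 0.0107, 0.1518]
ee_rot: [[-0.143, -0.99, 0.0], [-0.99, 0.143, 0.0], [-0.0, -0.0, -1.0]]
ft_force: [0.3, 0.4, -0.3]
finger_gap: 0.0135
```

arm_command --plan '[{"fingers": 0,"tx": 0.3,"ty": 0,"tz": 0,"roll": 0},{"fingers": 0,"tx": 0.3,"ty": 0,"tz": 0,"roll": 0},{"fingers": 0,"tx": 0,"ty": 0,"tz": 0,"roll": 0},{"fingers": 0,"tx": 0,"ty": 0,"tz": 0,"roll": 0}]'

```text
t: 13.62
tool_pos: [0.5412, 0.0047, 0.152]
ee_rot: [[-0.143, -0.99, 0.001], [-0.99, 0.143, -0.0], [0.0, -0.001, -1.0]]
ft_force: [0.8, 0.2, 0.4]
finger_gap: 0.0132
```

arm_command --plan '[{"fingers": 0,"tx": 0.3,"ty": 0,"tz": 0,"roll": 0},{"fingers": 0,"tx": 0,"ty": 0,"tz": 0,"roll": 0},{"fingers": 0,"tx": 0,"ty": 0,"tz": 0,"roll": 0}]'

```text
t: 14.0
tool_pos: [0.5406, 0.0016, 0.1519]
ee_rot: [[-0.143, -0.99, 0.0], [-0.99, 0.143, -0.001], [0.0, -0.0, -1.0]]
ft_force: [1.8, 0.3, 1.2]
finger_gap: 0.0133
```

arm_command --plan '[{"fingers": 0,"tx": 0.3,"ty": 0,"tz": 0,"roll": 0},{"fingers": 0,"tx": 0,"ty": 0,"tz": 0,"roll": 0},{"fingers": 0,"tx": 0,"ty": 0,"tz": 0,"roll": 0}]'

```text
t: 14.38
tool_pos: [0.5401, -0.0014, 0.1519]
ee_rot: [[-0.143, -0.99, 0.0], [-0.99, 0.143, -0.001], [0.0, -0.0, -1.0]]
ft_force: [0.5, -0.0, 1.5]
finger_gap: 0.0136
```

arm_command --plan '[{"fingers": 0,"tx": 0,"ty": 0,"tz": -0.05,"roll": 0},{"fingers": 0,"tx": 0,"ty": 0,"tz": 0,"roll": 0}]'

```text
t: 14.62
tool_pos: [0.54, -0.0015, 0.152]
ee_rot: [[-0.143, -0.99, -0.0], [-0.99, 0.143, -0.001], [0.001, 0.0, -1.0]]
ft_force: [0.6, -0.7, -0.5]
finger_gap: 0.0134
```

arm_command --plan '[{"fingers": 0,"tx": 0.2,"ty": 0,"tz": 0,"roll": 0},{"fingers": 0,"tx": 0,"ty": 0,"tz": 0,"roll": 0},{"fingers": 0,"tx": 0,"ty": 0,"tz": 0,"roll": 0}]'

```text
t: 15.0
tool_pos: [0.5396, -0.0026, 0.1522]
ee_rot: [[-0.143, -0.99, -0.0], [-0.99, 0.143, 0.001], [-0.001, 0.0, -1.0]]
ft_force: [1.8, 3.8, -0.6]
finger_gap: 0.0137
```

arm_command --plan '[{"fingers": 0,"tx": 0.2,"ty": 0,"tz": 0,"roll": 0},{"fingers": 0,"tx": 0,"ty": 0,"tz": 0,"roll": 0},{"fingers": 0,"tx": 0,"ty": 0,"tz": 0,"roll": 0}]'

```text
t: 15.38
tool_pos: [0.5392, -0.0051, 0.1522]
ee_rot: [[-0.143, -0.99, -0.0], [-0.99, 0.143, 0.0], [-0.0, 0.0, -1.0]]
ft_force: [0.8, 3.1, -1.5]
finger_gap: 0.0135
```

```bash
python3 -c "
from h import *
st()
s=bot.read_state();print(np.hypot(*(s['tool_pos'][:2]-[.528,-.088])))"
```

```text
t 15.375 tcp [ 0.5392 -0.0051  0.1522] yaw_y 171.77 q [-0.01  0.34 -0.28  0.95  0.   -1.44] F [ 0.83  3.07 -1.53] M [ 0.89 -0.33  0.06] gap 0.0135
0.08368881008765328
```

Sliding resistance is now about 3 N, with the key against the bridge. I'll keep going in small steps.

arm_command --plan '[{"fingers": 0,"tx": 0.2,"ty": 0,"tz": 0,"roll": 0},{"fingers": 0,"tx": 0,"ty": 0,"tz": 0,"roll": 0},{"fingers": 0,"tx": 0,"ty": 0,"tz": 0,"roll": 0}]'

```text
t: 15.75
tool_pos: [0.539, -0.0072, 0.1522]
ee_rot: [[-0.143, -0.99, -0.0], [-0.99, 0.143, -0.0], [0.0, 0.0, -1.0]]
ft_force: [0.9, 4.0, -2.5]
finger_gap: 0.013
```

arm_command --plan '[{"fingers": 0,"tx": 0.2,"ty": 0,"tz": 0,"roll": 0},{"fingers": 0,"tx": 0,"ty": 0,"tz": 0,"roll": 0},{"fingers": 0,"tx": 0,"ty": 0,"tz": 0,"roll": 0}]'

```text
t: 16.12
tool_pos: [0.5388, -0.0091, 0.1522]
ee_rot: [[-0.143, -0.99, -0.0], [-0.99, 0.143, 0.0], [0.0, 0.0, -1.0]]
ft_force: [0.6, 3.8, -2.2]
finger_gap: 0.0131
```

arm_command --plan '[{"fingers": 0,"tx": 0.2,"ty": 0,"tz": 0,"roll": 0},{"fingers": 0,"tx": 0,"ty": 0,"tz": 0,"roll": 0},{"fingers": 0,"tx": 0,"ty": 0,"tz": 0,"roll": 0}]'

```text
t: 16.5
tool_pos: [0.5385, -0.0109, 0.1522]
ee_rot: [[-0.143, -0.99, -0.0], [-0.99, 0.143, 0.0], [-0.0, 0.0, -1.0]]
ft_force: [1.7, 5.1, -2.9]
finger_gap: 0.0134
```

arm_command --plan '[{"fingers": 0,"tx": 0.2,"ty": 0,"tz": 0,"roll": 0},{"fingers": 0,"tx": 0,"ty": 0,"tz": 0,"roll": 0},{"fingers": 0,"tx": 0,"ty": 0,"tz": 0,"roll": 0}]'

```text
t: 16.88
tool_pos: [0.5383, -0.0129, 0.1522]
ee_rot: [[-0.143, -0.99, -0.0], [-0.99, 0.143, 0.0], [-0.0, 0.0, -1.0]]
ft_force: [1.2, 4.7, -2.5]
finger_gap: 0.0136
```

arm_command --plan '[{"fingers": 0,"tx": 0.15,"ty": 0,"tz": 0,"roll": 0},{"fingers": 0,"tx": 0,"ty": 0,"tz": 0,"roll": 0},{"fingers": 0,"tx": 0,"ty": 0,"tz": 0,"roll": 0}]'

```text
t: 17.25
tool_pos: [0.5381, -0.014, 0.1523]
ee_rot: [[-0.143, -0.99, 0.0], [-0.99, 0.143, 0.001], [-0.001, 0.0, -1.0]]
ft_force: [1.7, 5.9, -2.7]
finger_gap: 0.0138
```

arm_command --plan '[{"fingers": 0,"tx": 0.15,"ty": 0,"tz": 0,"roll": 0},{"fingers": 0,"tx": 0,"ty": 0,"tz": 0,"roll": 0},{"fingers": 0,"tx": 0,"ty": 0,"tz": 0,"roll": 0}]'

```text
t: 17.62
tool_pos: [0.5381, -0.0147, 0.1524]
ee_rot: [[-0.142, -0.99, 0.0], [-0.99, 0.142, 0.003], [-0.003, -0.0, -1.0]]
ft_force: [1.3, 7.4, -1.7]
finger_gap: 0.0134
```

arm_command --plan '[{"fingers": 0,"tx": 0.1,"ty": 0,"tz": 0,"roll": 0},{"fingers": 0,"tx": 0,"ty": 0,"tz": 0,"roll": 0},{"fingers": 0,"tx": 0,"ty": 0,"tz": 0,"roll": 0}]'

```text
t: 18.0
tool_pos: [0.538, -0.0151, 0.1526]
ee_rot: [[-0.142, -0.99, 0.001], [-0.99, 0.142, 0.004], [-0.004, -0.0, -1.0]]
ft_force: [1.1, 9.5, -1.0]
finger_gap: 0.0135
```

arm_command --plan '[{"fingers": 0,"tx": 0.1,"ty": 0,"tz": 0,"roll": 0},{"fingers": 0,"tx": 0,"ty": 0,"tz": 0,"roll": 0},{"fingers": 0,"tx": 0,"ty": 0,"tz": 0,"roll": 0}]'

```text
t: 18.38
tool_pos: [0.538, -0.0155, 0.1527]
ee_rot: [[-0.142, -0.99, 0.001], [-0.99, 0.142, 0.006], [-0.006, -0.0, -1.0]]
ft_force: [1.6, 11.5, -1.3]
finger_gap: 0.0136
```

The push is 11 N, rising steeply at about 74 mm: the ring is hard down. Releasing.

arm_command --plan '[{"fingers": 0,"tx": -0.1,"ty": 0,"tz": 0,"roll": 0},{"fingers": 5,"tx": 0,"ty": 0,"tz": 0,"roll": 0},{"fingers": 5,"tx": 0,"ty": 0,"tz": 0,"roll": 0},{"fingers": 5,"tx": 0,"ty": 0,"tz": 0,"roll": 0},{"fingers": 5,"tx": 0,"ty": 0,"tz": 0,"roll": 0},{"fingers": 5,"tx": 0,"ty": 0,"tz": 0,"roll": 0},{"fingers": 5,"tx": 0,"ty": 0,"tz": -3,"roll": 0},{"fingers": 5,"tx": 0,"ty": 0,"tz": -4,"roll": 0},{"fingers": 5,"tx": 0,"ty": 0,"tz": -4,"roll": 0},{"fingers": 5,"tx": 0,"ty": 0,"tz": 0,"roll": 0}]'

```text
t: 19.62
tool_pos: [0.5399, -0.0171, 0.2658]
ee_rot: [[-0.143, -0.99, 0.007], [-0.99, 0.143, -0.0], [-0.001, -0.007, -1.0]]
ft_force: [-0.1, 0.7, -0.2]
finger_gap: 0.0499
```

```bash
python3 -c "
from h import *
import cv2
st([.528,-.088,.24],70)
b=np.mean([bot.snapshot('side')[145:235,290:380,::-1].astype(float) for _ in range(4)],0)
b=cv2.resize(np.clip(b*1.4,0,255).astype('uint8'),None,fx=6,fy=6,interpolation=2)
cv2.imwrite('pics/g4.png',b)"
```

```text
t 19.625 tcp [ 0.5399 -0.0171  0.2658] yaw_y 171.77 q [-0.03  0.27 -0.07  1.22 -0.   -1.46] F [-0.13  0.75 -0.21] M [ 0.04  0.01 -0.01] gap 0.0499
shift cm (tool) [7.18 0.18 2.58]
roll 1.776
```

View pics/g4.png

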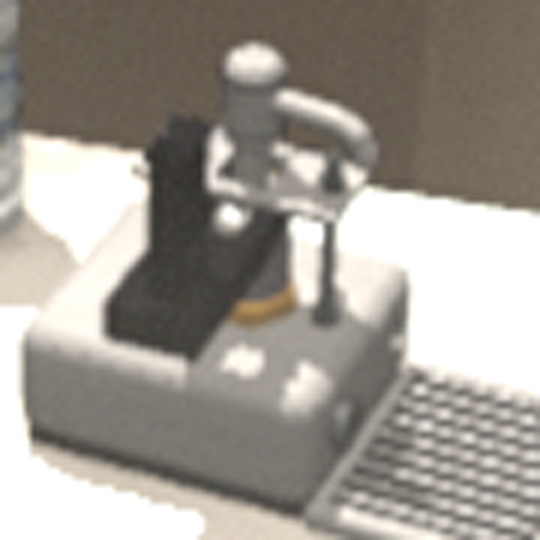

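The key sits wedged level under the bridge with its handle at (180,200), the ring is covered, and the spout is upright with its cap at (255,65). Next is the spout.

arm_command --plan '[{"fingers": 5,"tx": 0,"ty": 0,"tz": 0,"roll": 0.178},{"fingers": 5,"tx": 0,"ty": 0,"tz": 0,"roll": 0.178},{"fingers": 5,"tx": 0,"ty": 0,"tz": 0,"roll": 0.178},{"fingers": 5,"tx": 0,"ty": 0,"tz": 0,"roll": 0.178},{"fingers": 5,"tx": 0,"ty": 0,"tz": 0,"roll": 0.178},{"fingers": 5,"tx": 0,"ty": 0,"tz": 0,"roll": 0.178},{"fingers": 5,"tx": 0,"ty": 0,"tz": 0,"roll": 0.178},{"fingers": 5,"tx": 0,"ty": 0,"tz": 0,"roll": 0.178},{"fingers": 5,"tx": 0,"ty": 0,"tz": 0,"roll": 0.178},{"fingers": 5,"tx": 0,"ty": 0,"tz": 0,"roll": 0.178},{"fingers": 5,"tx": 0,"ty": 0,"tz": 0,"roll": 0}]'

```text
t: 21.2
tool_pos: [0.5369, -0.017, 0.2608]
ee_rot: [[-0.939, 0.344, -0.003], [0.344, 0.939, 0.0], [0.003, -0.001, -1.0]]
ft_force: [0.2, 0.1, -0.1]
finger_gap: 0.0499
```

```bash
python3 -c "
from h import *
import cv2
st([.528,-.088,.24],70)
b=np.mean([bot.snapshot('side').astype(float) for _ in range(4)],0)
b0=b[145:175,315:350]
def S(x,y): return (x/6+290-.4,y/6+145-.4)
print(pl('side',S(255,62),.171),pl('side',S(372,158),.150))"
```

```text
t 21.2 tcp [ 0.5369 -0.017   0.2608] yaw_y 69.91 q [-0.03  0.28 -0.08  1.22 -0.    0.32] F [ 0.22  0.12 -0.11] M [-0.   -0.06  0.04] gap 0.0499
shift cm (tool) [-1.61 -6.97  2.09]
roll -0.002
[ 0.52744367 -0.08582541  0.171     ] [ 0.476659   -0.06524277  0.15      ]
```

arm_command --plan '[{"fingers": 5,"tx": -0.4,"ty": -1.75,"tz": 0,"roll": 0},{"fingers": 5,"tx": -0.4,"ty": -1.75,"tz": 0,"roll": 0},{"fingers": 5,"tx": -0.4,"ty": -1.75,"tz": 0,"roll": 0},{"fingers": 5,"tx": -0.4,"ty": -1.75,"tz": 0,"roll": 0},{"fingers": 5,"tx": 0,"ty": 0,"tz": 2,"roll": 0},{"fingers": 5,"tx": 0,"ty": 0,"tz": 2,"roll": 0},{"fingers": 5,"tx": 0,"ty": 0,"tz": 0,"roll": 0},{"fingers": 5,"tx": 0,"ty": 0,"tz": 0,"roll": 0}]'

```text
t: 22.4
tool_pos: [0.5288, -0.0888, 0.223]
ee_rot: [[-0.938, 0.346, 0.001], [0.346, 0.938, -0.0], [-0.001, 0.0, -1.0]]
ft_force: [0.5, 0.0, 0.1]
finger_gap: 0.0496
```

```bash
python3 -c "
from h import *
import cv2
st([.5275,-.088,.153],70)"
```

```text
t 22.4 tcp [ 0.5288 -0.0888  0.223 ] yaw_y 69.76 q [-0.17  0.29 -0.16  1.12 -0.    0.19] F [0.55 0.03 0.12] M [-0.01 -0.   -0.01] gap 0.0496
shift cm (tool) [0.15 0.02 7.  ]
roll -0.004
```

arm_command --plan '[{"fingers": 5,"tx": 0.1,"ty": 0,"tz": 2,"roll": 0},{"fingers": 5,"tx": 0,"ty": 0,"tz": 2,"roll": 0},{"fingers": 5,"tx": 0,"ty": 0,"tz": 1.5,"roll": 0},{"fingers": 5,"tx": 0,"ty": 0,"tz": 1.5,"roll": 0},{"fingers": 5,"tx": 0,"ty": 0,"tz": 0,"roll": 0},{"fingers": 5,"tx": 0,"ty": 0,"tz": 0,"roll": 0}]'

```text
t: 23.15
tool_pos: [0.528, -0.0879, 0.1528]
ee_rot: [[-0.938, 0.345, 0.001], [0.345, 0.938, -0.0], [-0.001, 0.0, -1.0]]
ft_force: [-0.3, 0.3, 0.7]
finger_gap: 0.0501
```

arm_command --plan '[{"fingers": 3.5,"tx": 0,"ty": 0,"tz": 0,"roll": 0},{"fingers": 3.0,"tx": 0,"ty": 0,"tz": 0,"roll": 0},{"fingers": 2.8,"tx": 0,"ty": 0,"tz": 0,"roll": 0},{"fingers": 2.6,"tx": 0,"ty": 0,"tz": 0,"roll": 0},{"fingers": 2.5,"tx": 0,"ty": 0,"tz": 0,"roll": 0},{"fingers": 2.5,"tx": 0,"ty": 0,"tz": 0,"roll": 0}]'

```text
t: 23.9
tool_pos: [0.5276, -0.0886, 0.1526]
ee_rot: [[-0.938, 0.346, 0.0], [0.346, 0.938, -0.002], [-0.001, -0.001, -1.0]]
ft_force: [-1.0, -5.2, 4.0]
finger_gap: 0.0254
```

```bash
python3 -c "
from h import *
import cv2
st([.5275,-.088,.153],70)"
```

```text
t 23.9 tcp [ 0.5276 -0.0886  0.1526] yaw_y 69.76 q [-0.17  0.34 -0.29  0.94 -0.    0.19] F [-1.03 -5.16  3.99] M [-0.9   0.27 -0.02] gap 0.0254
shift cm (tool) [ 0.03  0.05 -0.04]
roll -0.004
```

arm_command --plan '[{"fingers": 2.6,"tx": 0,"ty": 0.15,"tz": 0,"roll": 0},{"fingers": 2.5,"tx": 0,"ty": 0,"tz": 0,"roll": 0},{"fingers": 2.5,"tx": 0,"ty": 0,"tz": 0,"roll": 0}]'

```text
t: 24.28
tool_pos: [0.5279, -0.088, 0.1526]
ee_rot: [[-0.938, 0.346, -0.0], [0.346, 0.938, -0.004], [-0.001, -0.004, -1.0]]
ft_force: [-2.3, -6.5, 3.9]
finger_gap: 0.025
```

arm_command --plan '[{"fingers": 2.3,"tx": 0,"ty": 0,"tz": 0,"roll": 0},{"fingers": 2,"tx": 0,"ty": 0,"tz": 0,"roll": 0},{"fingers": 0,"tx": 0,"ty": 0,"tz": 0,"roll": 0},{"fingers": 0,"tx": 0,"ty": 0,"tz": 0,"roll": 0},{"fingers": 0,"tx": 0,"ty": 0,"tz": 0,"roll": 0}]'

```text
t: 24.9
tool_pos: [0.5277, -0.0887, 0.1529]
ee_rot: [[-0.938, 0.347, -0.001], [0.347, 0.938, -0.005], [-0.001, -0.005, -1.0]]
ft_force: [-2.5, -8.6, 5.8]
finger_gap: 0.0228
```

arm_command --plan '[{"fingers": 0,"tx": 0,"ty": -0.1,"tz": 0,"roll": 0},{"fingers": 0,"tx": 0,"ty": -0.1,"tz": 0,"roll": 0},{"fingers": 0,"tx": 0,"ty": 0,"tz": 0,"roll": 0}]'

```text
t: 25.28
tool_pos: [0.5275, -0.0892, 0.1529]
ee_rot: [[-0.938, 0.346, 0.0], [0.346, 0.938, -0.002], [-0.001, -0.002, -1.0]]
ft_force: [-1.1, -4.7, 5.2]
finger_gap: 0.0219
```

```bash
python3 -c "
from h import *
st()"
```

```text
t 25.275 tcp [ 0.5275 -0.0892  0.1529] yaw_y 69.76 q [-0.17  0.33 -0.29  0.94 -0.    0.19] F [-1.07 -4.66  5.18] M [-1.25  0.61  0.02] gap 0.0219
```

arm_command --plan '[{"fingers": 0,"tx": 0,"ty": -0.1,"tz": -0.1,"roll": 0},{"fingers": 0,"tx": 0,"ty": -0.1,"tz": -0.05,"roll": 0},{"fingers": 0,"tx": 0,"ty": 0,"tz": 0,"roll": 0}]'

```text
t: 25.65
tool_pos: [0.5269, -0.0896, 0.1533]
ee_rot: [[-0.939, 0.345, -0.0], [0.345, 0.939, 0.002], [0.001, 0.001, -1.0]]
ft_force: [0.7, -0.5, -3.7]
finger_gap: 0.0224
```

arm_command --plan '[{"fingers": 0,"tx": 0,"ty": 0,"tz": -0.1,"roll": 0},{"fingers": 0,"tx": 0,"ty": 0,"tz": -0.1,"roll": 0},{"fingers": 0,"tx": 0,"ty": 0,"tz": 0,"roll": 0}]'

```text
t: 26.02
tool_pos: [0.5269, -0.0897, 0.1559]
ee_rot: [[-0.939, 0.345, 0.0], [0.345, 0.939, 0.001], [-0.0, 0.001, -1.0]]
ft_force: [2.6, 0.2, -2.2]
finger_gap: 0.0223
```

arm_command --plan '[{"fingers": 0,"tx": 0,"ty": 0,"tz": -0.15,"roll": 0},{"fingers": 0,"tx": 0,"ty": 0,"tz": -0.15,"roll": 0},{"fingers": 0,"tx": 0,"ty": 0,"tz": 0,"roll": 0}]'

```text
t: 26.4
tool_pos: [0.5269, -0.0899, 0.1591]
ee_rot: [[-0.938, 0.345, 0.001], [0.345, 0.938, 0.001], [-0.0, 0.001, -1.0]]
ft_force: [2.5, 2.3, -0.6]
finger_gap: 0.0227
```

arm_command --plan '[{"fingers": 0,"tx": 0,"ty": 0,"tz": -0.3,"roll": 0},{"fingers": 0,"tx": 0,"ty": 0,"tz": -0.3,"roll": 0},{"fingers": 0,"tx": 0,"ty": 0,"tz": 0,"roll": 0}]'

```text
t: 26.78
tool_pos: [0.527, -0.09, 0.1653]
ee_rot: [[-0.938, 0.345, 0.001], [0.345, 0.938, 0.001], [-0.0, 0.001, -1.0]]
ft_force: [1.2, 3.6, 0.3]
finger_gap: 0.0222
```

Force is near zero where about −5 N is expected, so I'll check whether the spout is rising.

```bash
python3 -c "
from h import *
import cv2
st()
b=np.mean([bot.snapshot('side')[145:235,290:380,::-1].astype(float) for _ in range(3)],0)
b=cv2.resize(np.clip(b*1.6,0,255).astype('uint8'),None,fx=6,fy=6,interpolation=2)
cv2.imwrite('pics/g5.png',b)"
```

```text
t 26.775 tcp [ 0.527  -0.09    0.1653] yaw_y 69.79 q [-0.17  0.32 -0.27  0.98  0.    0.18] F [1.21 3.64 0.32] M [ 0.84 -0.38  0.06] gap 0.0222
```

View pics/g5.png

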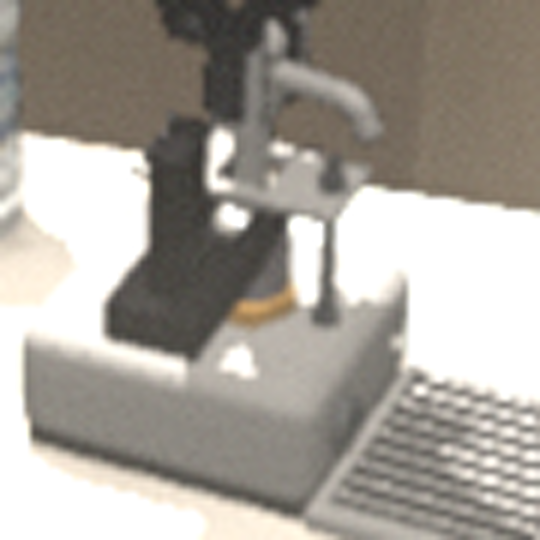

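The nozzle tip rose from (372,158) to (375,125), so the spout is coming out and the key hasn't moved. Drawing on up.

arm_command --plan '[{"fingers": 0,"tx": 0,"ty": 0.1,"tz": -0.4,"roll": 0},{"fingers": 0,"tx": 0,"ty": 0,"tz": -0.5,"roll": 0},{"fingers": 0,"tx": 0,"ty": 0,"tz": -0.5,"roll": 0},{"fingers": 0,"tx": 0,"ty": 0,"tz": -0.5,"roll": 0}]'

```text
t: 27.42
tool_pos: [0.5269, -0.0895, 0.1842]
ee_rot: [[-0.938, 0.346, -0.0], [0.346, 0.938, -0.001], [0.0, -0.001, -1.0]]
ft_force: [0.3, 1.6, -1.8]
finger_gap: 0.0224
```

arm_command --plan '[{"fingers": 0,"tx": 0,"ty": 0,"tz": -0.6,"roll": 0},{"fingers": 0,"tx": 0,"ty": 0,"tz": -0.6,"roll": 0},{"fingers": 0,"tx": 0,"ty": 0,"tz": -0.6,"roll": 0},{"fingers": 0,"tx": 0,"ty": 0,"tz": -0.6,"roll": 0},{"fingers": 0,"tx": 0,"ty": 0,"tz": -0.6,"roll": 0}]'

```text
t: 28.05
tool_pos: [0.527, -0.0893, 0.2142]
ee_rot: [[-0.938, 0.346, -0.0], [0.346, 0.938, -0.0], [0.0, -0.0, -1.0]]
ft_force: [0.8, 0.2, -1.6]
finger_gap: 0.0224
```

arm_command --plan '[{"fingers": 0,"tx": 0,"ty": 0,"tz": -0.8,"roll": 0},{"fingers": 0,"tx": 0,"ty": 0,"tz": -0.8,"roll": 0},{"fingers": 0,"tx": 0,"ty": 0,"tz": -0.8,"roll": 0},{"fingers": 0,"tx": 0,"ty": 0,"tz": -0.8,"roll": 0},{"fingers": 0,"tx": 0,"ty": 0,"tz": 0,"roll": 0},{"fingers": 0,"tx": 0,"ty": 0,"tz": 0,"roll": 0}]'

```text
t: 28.8
tool_pos: [0.527, -0.0892, 0.2457]
ee_rot: [[-0.938, 0.345, -0.0], [0.345, 0.938, 0.0], [0.0, -0.0, -1.0]]
ft_force: [0.5, 1.1, -0.6]
finger_gap: 0.0222
```

```bash
python3 -c "
from h import *
import cv2
st([.509,.2955,.24])
b=np.mean([bot.snapshot('side')[100:240,270:410,::-1].astype(float) for _ in range(3)],0)
b=cv2.resize(np.clip(b*1.4,0,255).astype('uint8'),None,fx=4,fy=4,interpolation=2)
cv2.imwrite('pics/g6.png',b)"
```

```text
t 28.8 tcp [ 0.527  -0.0892  0.2457] yaw_y 69.79 q [-0.17  0.28 -0.12  1.17 -0.    0.19] F [ 0.53  1.14 -0.61] M [-0.03  0.06 -0.03] gap 0.0222
shift cm (tool) [14.98 35.48  0.57]
```

View pics/g6.png

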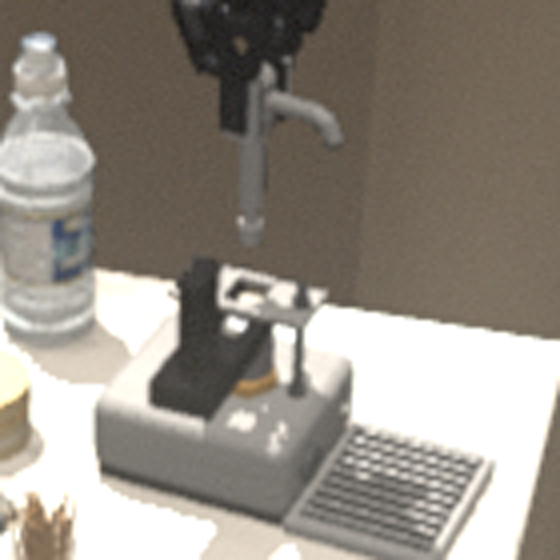

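The spout hangs straight and clear, foot at (250,240), and the key is still wedged. I'll locate the foot and check clearances around the beaker.

```bash
python3 -c "
from h import *
S=lambda x,y:(x/4+270-.4,y/4+100-.4)
print('foot',pl('side',S(251,238),.157),'tube mid',pl('side',S(254,170),.157+.03))
print('canister top',pl('top',(197,246),.098),pl('side',(259,357),.098))
st([.509,.2955,.306])"
```

```text
foot [ 0.52776489 -0.09128353  0.157     ] tube mid [ 0.5331142  -0.11559356  0.187     ]
canister top [0.51045232 0.42779302 0.098     ] [0.51312374 0.436741   0.098     ]
t 28.95 tcp [ 0.5268 -0.0892  0.2454] yaw_y 69.79 q [-0.17  0.28 -0.12  1.17  0.    0.19] F [-0.79  0.31 -0.87] M [ 0.09  0.04 -0.02] gap 0.0226
shift cm (tool) [14.97 35.49 -6.05]
```

arm_command --plan '[{"fingers": 0,"tx": 0,"ty": 0,"tz": -1.5,"roll": 0},{"fingers": 0,"tx": 0,"ty": 0,"tz": -1.5,"roll": 0},{"fingers": 0,"tx": 0,"ty": 0,"tz": -1.5,"roll": 0},{"fingers": 0,"tx": 0,"ty": 0,"tz": -1.5,"roll": 0},{"fingers": 0,"tx": 0,"ty": 0,"tz": 0,"roll": 0}]'

```text
t: 29.58
tool_pos: [0.5282, -0.0895, 0.3079]
ee_rot: [[-0.938, 0.346, 0.004], [0.346, 0.938, -0.001], [-0.004, 0.001, -1.0]]
ft_force: [-1.0, -0.0, -2.0]
finger_gap: 0.0221
```

arm_command --plan '[{"fingers": 0,"tx": 0.6,"ty": 1.5,"tz": 0,"roll": 0},{"fingers": 0,"tx": 1.4,"ty": 3.3,"tz": 0,"roll": 0},{"fingers": 0,"tx": 1.4,"ty": 3.3,"tz": 0,"roll": 0},{"fingers": 0,"tx": 1.4,"ty": 3.3,"tz": 0,"roll": 0},{"fingers": 0,"tx": 1.4,"ty": 3.3,"tz": 0,"roll": 0},{"fingers": 0,"tx": 1.4,"ty": 3.3,"tz": 0,"roll": 0},{"fingers": 0,"tx": 1.4,"ty": 3.3,"tz": 0,"roll": 0},{"fingers": 0,"tx": 1.4,"ty": 3.3,"tz": 0,"roll": 0},{"fingers": 0,"tx": 1.4,"ty": 3.3,"tz": 0,"roll": 0},{"fingers": 0,"tx": 1.4,"ty": 3.3,"tz": 0,"roll": 0},{"fingers": 0,"tx": 1.2,"ty": 2.8,"tz": 0,"roll": 0},{"fingers": 0,"tx": 0.6,"ty": 1.5,"tz": 0,"roll": 0}]'

```text
t: 31.08
tool_pos: [0.5078, 0.2976, 0.3049]
ee_rot: [[-0.939, 0.343, -0.002], [0.343, 0.939, -0.001], [0.001, -0.001, -1.0]]
ft_force: [-0.2, -0.7, -1.7]
finger_gap: 0.022
```

arm_command --plan '[{"fingers": 0,"tx": 0,"ty": 0,"tz": 2,"roll": 0},{"fingers": 0,"tx": 0,"ty": 0,"tz": 2,"roll": 0},{"fingers": 0,"tx": 0,"ty": 0,"tz": 2,"roll": 0},{"fingers": 0,"tx": 0,"ty": 0,"tz": 2,"roll": 0},{"fingers": 0,"tx": 0,"ty": 0,"tz": 2,"roll": 0},{"fingers": 0,"tx": 0,"ty": 0,"tz": 1,"roll": 0},{"fingers": 0,"tx": 0,"ty": 0,"tz": 0,"roll": 0},{"fingers": 0,"tx": 0,"ty": 0,"tz": 0,"roll": 0}]'

```text
t: 32.08
tool_pos: [0.5094, 0.2959, 0.1966]
ee_rot: [[-0.938, 0.346, 0.001], [0.346, 0.938, 0.001], [-0.001, 0.001, -1.0]]
ft_force: [-0.5, 0.6, -1.2]
finger_gap: 0.0221
```

```bash
python3 -c "
from h import *
import cv2
st([.509,.2955,.093])
b=np.mean([bot.snapshot('side')[240:360,230:350,::-1].astype(float) for _ in range(3)],0)
b=cv2.resize(np.clip(b*1.4,0,255).astype('uint8'),None,fx=4,fy=4,interpolation=2)
cv2.imwrite('pics/g7.png',b)"
```

```text
t 32.075 tcp [0.5094 0.2959 0.1966] yaw_y 69.78 q [ 0.53  0.39 -0.08  1.1  -0.    0.88] F [-0.51  0.64 -1.23] M [ 0.01  0.01 -0.03] gap 0.0221
shift cm (tool) [ 0.03 -0.06 10.36]
```

View pics/g7.png

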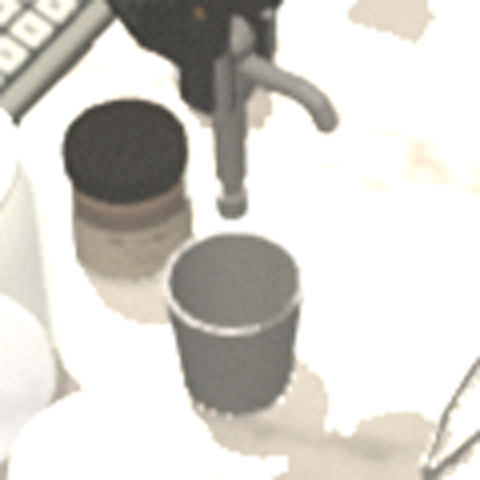

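The foot at (232,213) hangs over the beaker centre, rim at (233,285). Lowering.

arm_command --plan '[{"fingers": 0,"tx": 0,"ty": 0,"tz": 2,"roll": 0},{"fingers": 0,"tx": 0,"ty": 0,"tz": 2,"roll": 0},{"fingers": 0,"tx": 0,"ty": 0,"tz": 2,"roll": 0},{"fingers": 0,"tx": 0,"ty": 0,"tz": 2,"roll": 0},{"fingers": 0,"tx": 0,"ty": 0,"tz": 1.5,"roll": 0},{"fingers": 0,"tx": 0,"ty": 0,"tz": 0.3,"roll": 0},{"fingers": 0,"tx": 0,"ty": 0,"tz": 0,"roll": 0},{"fingers": 0,"tx": 0,"ty": 0,"tz": 0,"roll": 0}]'

```text
t: 33.22
tool_pos: [0.5096, 0.2961, 0.0987]
ee_rot: [[-0.938, 0.346, 0.001], [0.346, 0.938, 0.001], [-0.001, 0.001, -1.0]]
ft_force: [0.8, 0.5, -1.2]
finger_gap: 0.0226
```

arm_command --plan '[{"fingers": 0,"tx": 0,"ty": 0,"tz": 0.2,"roll": 0},{"fingers": 0,"tx": 0,"ty": 0,"tz": 0,"roll": 0},{"fingers": 0,"tx": 0,"ty": 0,"tz": 0,"roll": 0}]'

```text
t: 33.6
tool_pos: [0.509, 0.2957, 0.0959]
ee_rot: [[-0.938, 0.346, 0.0], [0.346, 0.938, 0.0], [-0.0, 0.0, -1.0]]
ft_force: [0.5, -0.0, -0.6]
finger_gap: 0.0221
```

arm_command --plan '[{"fingers": 0,"tx": 0,"ty": 0,"tz": 0.2,"roll": 0},{"fingers": 0,"tx": 0,"ty": 0,"tz": 0,"roll": 0},{"fingers": 0,"tx": 0,"ty": 0,"tz": 0,"roll": 0}]'

```text
t: 33.98
tool_pos: [0.5089, 0.2957, 0.0937]
ee_rot: [[-0.938, 0.346, -0.0], [0.346, 0.938, -0.0], [0.0, -0.0, -1.0]]
ft_force: [0.2, 0.3, -2.1]
finger_gap: 0.0228
```

arm_command --plan '[{"fingers": 0,"tx": 0,"ty": 0,"tz": 0.1,"roll": 0},{"fingers": 0,"tx": 0,"ty": 0,"tz": 0,"roll": 0},{"fingers": 0,"tx": 0,"ty": 0,"tz": 0,"roll": 0}]'

```text
t: 34.35
tool_pos: [0.5091, 0.2958, 0.093]
ee_rot: [[-0.938, 0.346, 0.0], [0.346, 0.938, 0.0], [-0.0, 0.0, -1.0]]
ft_force: [0.2, -0.4, 1.2]
finger_gap: 0.0224
```

arm_command --plan '[{"fingers": 0,"tx": 0,"ty": 0,"tz": 0.1,"roll": 0},{"fingers": 0,"tx": 0,"ty": 0,"tz": 0,"roll": 0},{"fingers": 0,"tx": 0,"ty": 0,"tz": 0,"roll": 0}]'

```text
t: 34.72
tool_pos: [0.5093, 0.2958, 0.0929]
ee_rot: [[-0.938, 0.346, 0.001], [0.346, 0.938, 0.0], [-0.001, 0.001, -1.0]]
ft_force: [-1.5, -0.7, 7.0]
finger_gap: 0.0222
```

The spout is on the floor (+7 N). I'll ease off and open slowly.

arm_command --plan '[{"fingers": 0,"tx": 0,"ty": 0,"tz": -0.1,"roll": 0},{"fingers": 0,"tx": 0,"ty": 0,"tz": 0,"roll": 0},{"fingers": 2.4,"tx": 0,"ty": 0,"tz": 0,"roll": 0},{"fingers": 2.6,"tx": 0,"ty": 0,"tz": 0,"roll": 0},{"fingers": 2.8,"tx": 0,"ty": 0,"tz": 0,"roll": 0},{"fingers": 3.1,"tx": 0,"ty": 0,"tz": 0,"roll": 0},{"fingers": 3.5,"tx": 0,"ty": 0,"tz": 0,"roll": 0},{"fingers": 4.5,"tx": 0,"ty": 0,"tz": 0,"roll": 0},{"fingers": 5.5,"tx": 0,"ty": 0,"tz": 0,"roll": 0},{"fingers": 5.5,"tx": 0,"ty": 0,"tz": 0,"roll": 0},{"fingers": 5.5,"tx": 0,"ty": 0,"tz": 0,"roll": 0}]'

```text
t: 36.1
tool_pos: [0.509, 0.2957, 0.0928]
ee_rot: [[-0.938, 0.346, 0.0], [0.346, 0.938, 0.0], [-0.0, 0.0, -1.0]]
ft_force: [0.1, -0.9, -1.2]
finger_gap: 0.0547
```

arm_command --plan '[{"fingers": 5.5,"tx": 0,"ty": 0,"tz": -1,"roll": 0},{"fingers": 5.5,"tx": 0,"ty": 0,"tz": -2,"roll": 0},{"fingers": 5.5,"tx": 0,"ty": 0,"tz": -3,"roll": 0},{"fingers": 5.5,"tx": 0,"ty": 0,"tz": -4,"roll": 0},{"fingers": 5.5,"tx": 0,"ty": 0,"tz": -4,"roll": 0},{"fingers": 5.5,"tx": 0,"ty": 0,"tz": -3,"roll": 0},{"fingers": 5.5,"tx": 0,"ty": 0,"tz": 0,"roll": 0},{"fingers": 5.5,"tx": 0,"ty": 0,"tz": 0,"roll": 0}]'

```text
t: 37.1
tool_pos: [0.5087, 0.2955, 0.2624]
ee_rot: [[-0.938, 0.346, -0.001], [0.346, 0.938, -0.0], [0.0, -0.0, -1.0]]
ft_force: [-0.2, -0.5, -1.0]
finger_gap: 0.055
```

```bash
python3 -c "
from h import *
import cv2
st()
b=np.mean([bot.snapshot('side')[150:360,230:410,::-1].astype(float) for _ in range(3)],0)
b=cv2.resize(np.clip(b*1.4,0,255).astype('uint8'),None,fx=2.8,fy=2.8,interpolation=2)
cv2.imwrite('pics/g8.png',b)"
```

```text
t 37.1 tcp [0.5087 0.2955 0.2624] yaw_y 69.78 q [ 0.53  0.37  0.05  1.26 -0.    0.88] F [-0.2  -0.46 -1.  ] M [ 0.    0.01 -0.01] gap 0.055
```

View pics/g8.png

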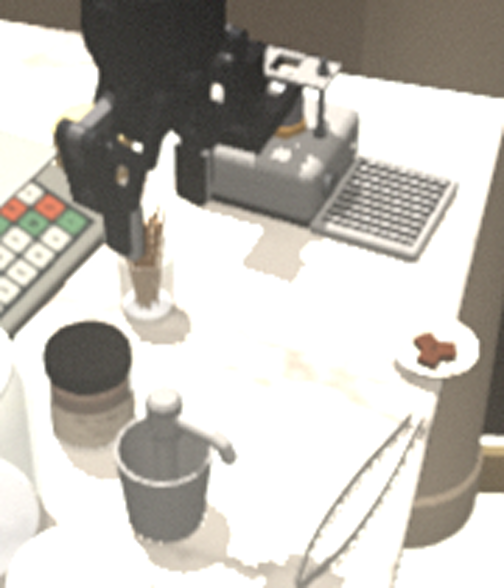

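The spout stands upright in the beaker, head at (163,405), beaker upright. The key is still under the bridge at (260,110), the bystanders are in place, and the gripper is clear. Handing in.

```bash
python3 -c "
from station import bot
print(bot.close_job())"
```

```text
the job is handed in; nothing more can be done
None
```

The spout is out of the fitting and standing foot down in the soaking beaker, and the key is still wedged under the bridge. I handed the job in at about 37 s; no verdict was reported.

- **Key:** I felt for the bridge underside, then slid the key in until the push rose steeply to about 11 N. The handle was then about 74 mm from the fitting's axis.
- **Spout:** It drew straight up at low force and was lowered into the beaker until the wrist read about +7 N. I opened the fingers only then.
- **Last picture:** The spout was upright in an upright beaker, the key in place, the picks, jar and dish undisturbed, and the gripper clear of everything.

**Checks that disagreed or were missing:**
- My first sideways correction while gripping the spout was the wrong way and raised the side force to about 9 N. I reversed it before lifting.
- The vertical force during the draw read lower than the expected 5 N or so. A picture confirmed the spout was rising.
- I could not measure the key-to-tap contact force after letting go. I judged it only from the key staying put in the pictures.

I viewed 12 pictures in all, which is the limit.

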